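# Set up the model board on the copy stand

## Robot

A 6-joint arm with a two-finger parallel gripper is mounted at the origin on the work surface. World frame = base frame: x ahead of the robot, y to its left, z up, the work surface at z = 0. Lengths are in m, angles in degrees, forces in N, time in s.
With the tool pointing down it reaches from about 0.3 to 0.75 m from the base axis. Payload 8.5 kg.
Tool frame: the origin (TCP) lies midway between the tips of the shut fingers; the grasp point (between the pads) lies grasp_offset behind it (grasp_offset is the distance from the TCP to the grasp point, in m); z points along the fingers, y is the line along which they close (so a half turn about z gives the same grasp; the last joint's range is limited). The gripper opens to 85 mm and grips with 20 to 120 N. Pads are 22 mm wide; open, the fingers measure 114 mm over their backs; the gripper's body (76 mm by 85 mm) begins 54 mm behind the grasp point. The pads swing forward as they close: fully open they stand 13 mm farther back than shut.
Start: joints at [-85.388, 21.807, 74.336, -0, 83.858, -12.336], TCP at [0.16, -0.526, 0.231] pointing down, gripper open.
Joint ranges: [-178.18, 178.18], [-50.72, 133.34], [12.68, 142.11], [-81.47, 261.47], [9.98, 163.14], [-165.26, 165.26]. Speed limits (degrees/s): [136.94, 136.94, 180, 180, 180, 180].

## Interface

Orientations are given as a 3x3 rotation matrix whose columns are the frame's x, y, z axes.
In Python, from rig import observe, get_image, camera_params, close_job, grasp_offset gives the robot as it stands.
- The arm moves only by the shell command python3 -m handwheel 'ROWS' [OPENING] [FORCE]. ROWS is JSON, a list of rows, each a list of 2 entries, a list of its own where there are three numbers: the shift along the tool's x, y, z as a fraction of full scale, then the turn, a rotation vector about the tool's x, y, z as a fraction of full scale. In form: [[[dx, dy, dz], [ax, ay, az]], ...]. A call has 1 to 10 rows; each row is the pose to reach, as a shift and turn from the pose commanded when the call began, along the tool's axes at that moment, turning the shorter way round; what a row does not reach only later rows make up. Full scale, the value 1, is 0.5 m for a shift and pi rad for a turn. A row lasts 1/10 s, in which the tool goes at most 50 mm and 8.59 degrees, less where a joint would pass 70% of its speed; a pose out of reach is approached as far as the arm can. A call with a number of a shift or a turn outside -1 to 1 is refused whole. A call with a gripper value outside its range is refused whole. OPENING is the opening, from 0 (shut) to 1 (fully open), set as the call begins (- or left out, the last holds). The fingers move at their own pace and stop on an object; FORCE is the grip in N (left out, the last holds). Time passes only in rows, so rows that repeat a pose let the fingers close. It gives the time, the measured TCP pose, the force, the opening and the grip force at its end, in the units of the state.
- observe(): the state, without advancing time (a new reading comes with each control period).
- get_image(name): name is "scene" or "top"; returns (picture, depth): 480x640x3 uint8, red, green, blue; 480x640 float32, m along the optical axis (not along the pixel's ray), 0 where there is no reading.
- camera_params(name): a dict with "K" (3x3 intrinsics, pixels), "R" (3x3) and "t" (3): a world point X has camera coordinates R X + t. Camera axes: x right, y down, z forward; pixel columns grow to the right and rows downward; lengths in m; the calibration is good to about 2 mm. A picture is of the moment at which its call begins. camera_params takes no time and is no camera call.
- close_job(): hands the job in; it is judged then, once.
The state is a dict: "time_s": time; "q": joint angles; "qvel": joint speeds; "joint_efforts": joint torques, N m; "position": TCP position; "tool_rot": TCP orientation; "ft_force": force on the tool from outside, world axes, zero at the start; "wrist_torque": the same for the moment, N m; "grip_width": finger opening in m; "gripper_force": force on a finger pad.
Only numpy, scipy, OpenCV 4.12 (cv2) and the standard library are available. Lean on these libraries where they do the work, as an engineer would, in place of code of your own. Each camera call takes 0.05 s, during which the arm holds its last target. There are 200 camera calls.

## Task

Get the writing place ready for the next pupil. First take the brass bar paperweight off the folded copy stand and lay it flat across the practice sheet, centred along the paper's head edge (the end nearest the robot, just inside that edge); then swing the stand's steel back-rest up as far as it goes. Finally take the orange-framed board with the ink circle out of the rack and gently stand it on the stand's ledge, behind the lip, leaning flat against the back-rest, centred and square to the stand with the picture facing out; leave the two other boards in the rack and everything else where it is.

Things in the scene. Friction and masses are not known exactly. Their poses are not given: they have to be found in the camera images.
- stand: Folding copy stand, fixed. Wooden foot 121 (x) by 180 (y) mm, its upper face (the ledge) 24 mm above the table, with a lip 10 mm thick, 14 mm high along its +x edge (inner face at x = +76 mm). Origin: on the table, 35 mm inside the foot's -x edge, on its centre line. +x: the pupil's side, away from the robot (+- yaw); z up.
- rest (a joint): Stiff hinge of the stand's back-rest, a frame of 10 mm round steel rod (side rods at y = +-65 mm, top cross bar, thin middle rod). 0 = folded flat toward the robot, rod axes 34 mm above the table; 1.20 rad = up at its stop, leaning back 21 degrees from upright. It stays where it is left; about 5 N at the top bar swings it.
- rest_hinge (a point): Middle of the back-rest's hinge axis, 45 mm to +x of the stand's origin and 34 mm up; the axis runs along the stand's y.
- rest_bar (a point): Middle of the back-rest's top cross bar (rod axis, 125 mm from the hinge). Folded, the bar stands clear of the foot over bare table: pinch it from above and lead it round the hinge; it turns in the pads. Turns with the back-rest: -x points from hinge to bar, z is square to the back-rest, up when folded, toward the pupil when raised.
- stand_ledge (a point): Point on the ledge (54 mm to +x of the stand's origin, 24 mm up) where the board's lower back edge stands when it leans on the fully raised back-rest. Axes as the stand.
- sheet: White practice paper 333 mm (x) by 243 mm (y) on a dark blue felt mat, fixed; paper's face 4 mm above the table. Origin: on the table under the middle of the paper's head edge, the short edge nearest the robot; +x runs from there into the paper, y along the head edge. It lies to the robot's left or right, with the rack on the other side.
- paperweight: Loose brass bar paperweight, 22 mm (x) by 180 mm (y) by 14 mm high, about 0.4 kg; origin at the centre of its underside. At the start it lies across the side rods of the folded back-rest, underside 39 mm above the table.
- rack: Wooden board rack, fixed, 245 (x) by 104 (y) mm: two rows of upright dowels 84 mm apart, 6 mm thick, tops 90 mm above the table. Three boards stand upright in it, 63 mm apart along its x, each in a gap of 15 mm between dowels, on rails 15 mm above the table. Origin: centre of its underside. Draw a board straight up by at least 80 mm.
- model: The model board: orange-brown frame, white picture with a black ink circle. Loose slab 12 mm thick (x) by 140 mm wide (y) by 185 mm tall (z), about 0.2 kg. Origin at the centre of its underside (lower edge); +x is the picture side, z up. Starts in any of the three rack places, picture toward the rack's +x.
- model_top (a point): Middle of the model board's upper edge, 185 mm above its origin; on the raised stand the board stands 47 mm past the axis of the back-rest's top bar, so it can be held there by its upper 25 mm.
- model_face (a point): Centre of the model board's picture side.
- board_blue: Board of the same size with a dark blue frame and ink bamboo; stays in the rack.
- board_green: Board of the same size with a green frame and ink hills; stays in the rack.
- ink_bottle: Loose black ink bottle with orange label, 145 mm tall, 54 mm across, beyond the stand; leave alone.
- ink_cup: Loose clear plastic cup, 70 mm across, 45 mm high, near the robot beside the stand; leave alone.
- seal_box: Loose red box with dark lid, 55 x 70 x 33 mm, near the robot beside the stand; leave alone.
Mind the look-alikes: they are no part of the job. Of the things shaped like the paperweight, the brass one is meant.

How it is judged:
By the outcome, as a careful person would: the job done as asked, in the order asked, and still so for the second after the job is handed in, with the robot touching nothing.
It also fails if it takes over 64 s, if anything falls off the work surface, if the arm or the gripper's body presses on something with over 40 N, if the wrist force passes 120 N, or if a joint passes its speed limit or range.

## Working session

There is one attempt and no reset: what is moved stays moved. The work goes in short steps, Python scripts to look and compute and a shell command to move; the robot and the scene stay as the last step left them, time stands still between calls to the robot, and variables do not carry over. Pictures are saved under pics/ and viewed, at most 10 in all, crops included, and the job is handed in when it is done.

```bash
ls; mkdir -p pics; cat > h.py <<'E'
import numpy as np, cv2
from rig import *
def cloud(name):
    im,d=get_image(name); c=camera_params(name); K,R,t=[np.array(c[k],float) for k in("K","R","t")]
    v,u=np.mgrid[:480,:640]
    P=np.stack([(u-K[0,2])/K[0,0]*d,(v-K[1,2])/K[1,1]*d,d],-1)
    X=(P-t.ravel())@R
    X[d==0]=np.nan
    return im,d,X
E
python3 - <<'E'
from h import *
for n in("scene","top"):
    im,d,X=cloud(n); np.savez(f"{n}0.npz",im=im,X=X); cv2.imwrite(f"pics/{n}0.png",im[...,::-1])
    c=camera_params(n); print(n,c)
print(observe(),grasp_offset)
E
```

```text
pics
scene {'K': array([[500.36295789,   0.        , 312.80412847],
       [  0.        , 500.36295789, 235.18839137],
       [  0.        ,   0.        ,   1.        ]]), 'R': array([[-0.67894212,  0.73408364, -0.01260193],
       [ 0.62795266,  0.5717187 , -0.52802764],
       [-0.38041169, -0.36641362, -0.84913368]]), 't': array([ 0.3387893 , -0.27372534,  1.46618437])}
top {'K': array([[561.96239765,   0.        , 318.46066212],
       [  0.        , 561.96239765, 236.89418545],
       [  0.        ,   0.        ,   1.        ]]), 'R': array([[-2.87223759e-04, -9.99987725e-01,  4.94648651e-03],
       [-9.97893146e-01, -3.43042451e-05, -6.48788678e-02],
       [ 6.48782410e-02, -4.95469974e-03, -9.97880887e-01]]), 't': array([0.00348688, 0.51541048, 1.49247393])}
{'time_s': 0.1, 'q': array([-8.53877110e+01,  2.18368159e+01,  7.43766880e+01,  1.30706311e-03,
        8.38568770e+01, -1.23383459e+01]), 'qvel': array([-0.13541867, -0.04668086, -0.14134573, -0.01945456, -0.01378977,
        0.10388713]), 'joint_efforts': array([ 3.38943144e-03, -4.49220014e+01, -2.31653130e+01, -2.08594902e-04,
        3.67884175e-03,  6.52732641e-07]), 'position': array([ 0.16031152, -0.52586877,  0.23079837]), 'tool_rot': array([[ 9.56557031e-01,  2.91545265e-01, -7.61691614e-05],
       [ 2.91545136e-01, -9.56556287e-01,  1.22622470e-03],
       [ 2.84639915e-04, -1.19516061e-03, -9.99999245e-01]]), 'ft_force': array([ 0.28950968, -0.73859653,  0.81168145]), 'wrist_torque': array([-0.01766473,  0.02483926, -0.0163668 ]), 'gripper_force': 0.0, 'grip_width': 0.08518066518881103} 0.0187
```

View pics/top0.png

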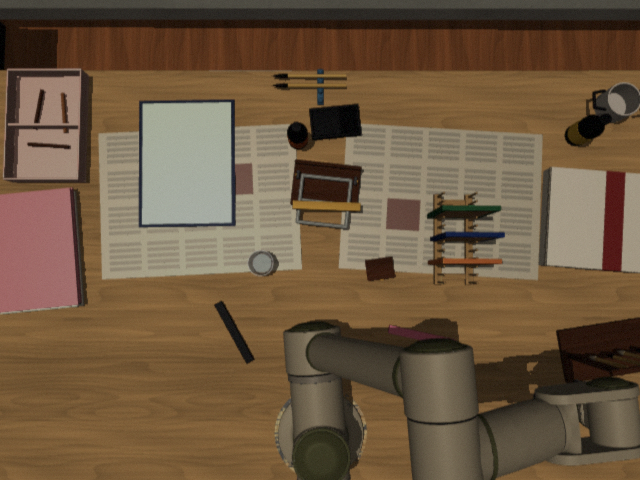

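View pics/scene0.png

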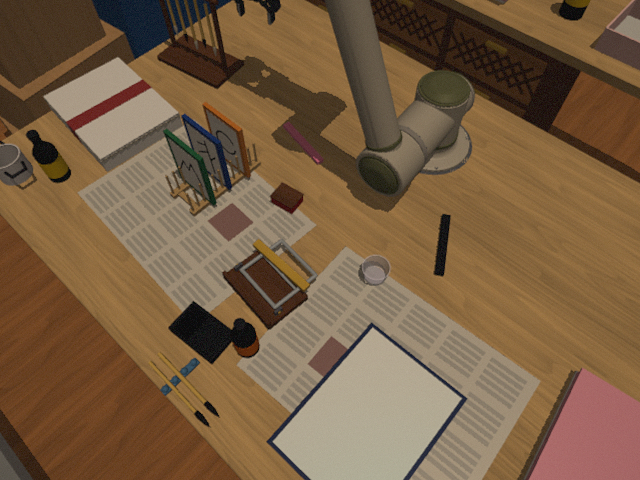

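Top view: brass bar on the folded stand at (327,206). Bar look-alikes are the black bar at (234,332) and the pink bar at (410,333). Boards: orange with circle (472,261), blue (467,236), green (464,210). I choose the brass bar at (327,206) and the orange board at (472,261). The sheet is at (187,163), to the robot's left.

```bash
python3 - <<'E'
from h import *
T=np.load("top0.npz");im,X=T["im"],T["X"]; S=np.load("scene0.npz")
a=cv2.resize(im[150:290,270:520],None,fx=2.4,fy=2.4,interpolation=cv2.INTER_CUBIC)
b=cv2.resize(S["im"][95:295,160:330],None,fx=2,fy=2,interpolation=cv2.INTER_CUBIC)
o=np.zeros((400+336,600,3),np.uint8);o[:336,:600]=a;o[336:736,:340]=b
o=cv2.resize(o,None,fx=.8,fy=.8)
cv2.imwrite("pics/crop.png",o[...,::-1])
def rect(m,zr,name,X):
    m=m&(X[...,2]>zr[0])&(X[...,2]<zr[1])
    n,l,st,_=cv2.connectedComponentsWithStats(m.astype(np.uint8)); k=1+st[1:,4].argmax(); p=X[l==k]
    r=cv2.minAreaRect((p[:,:2]*1000).astype(np.float32)); print(name,len(p),"ctr",np.round(r[0],1),"size",np.round(r[1],1),"ang",round(r[2],2),"z",np.round(np.median(p[:,2]),4))
    return p
for nm,Q in(("top",T),("scene",S)):
    im,X=Q["im"],Q["X"]; hsv=cv2.cvtColor(im,cv2.COLOR_RGB2HSV);h,s,v=[hsv[...,i].astype(int) for i in range(3)]
    box=lambda x0,x1,y0,y1:(X[...,0]>x0)&(X[...,0]<x1)&(X[...,1]>y0)&(X[...,1]<y1)
    print(nm)
    rect((s<60)&(v>150)&box(.3,.85,.15,.6),(-.01,.02),"paper",X)
    rect(box(.3,.6,-.15,.15)&(h>12)&(h<30)&(s>130),(.043,.065),"brass",X)
    rect(box(.25,.7,-.15,.15),(.015,.048),"stand",X)
    rect(box(.25,.7,-.15,.15)&(s<90),(.03,.048),"rest",X)
    rect(box(.3,.7,-.6,-.2)&(h<18)&(s>130),(.12,.23),"orange",X)
    rect(box(.3,.7,-.6,-.2)&(h>100)&(h<130)&(s>100),(.12,.23),"blue",X)
    rect(box(.3,.7,-.6,-.2)&(h>35)&(h<90)&(s>80),(.12,.23),"green",X)
E
```

```text
top
paper 9373 ctr [702.6 364.2] size [295.9 241.6] ang 0.35 z 0.0035
brass 384 ctr [592.2 -16.5] size [179.4  16.2] ang 89.67 z 0.0531
stand 2183 ctr [654.1 -15.2] size [ 92.6 192. ] ang 1.08 z 0.025
rest 412 ctr [643.9  -8.6] size [151.2  76.6] ang 81.71 z 0.038
orange 350 ctr [ 447.8 -356.8] size [140.5  12.1] ang 89.16 z 0.1998
blue 281 ctr [ 509.8 -363.3] size [137.8  10.2] ang 89.44 z 0.2003
green 346 ctr [ 573.8 -356.7] size [139.   12.4] ang 89.5 z 0.1993
scene
paper 15326 ctr [702.5 365.9] size [295.1 242.5] ang 0.84 z 0.0037
brass 286 ctr [592.4 -12.6] size [180.   15.2] ang 89.99 z 0.0521
stand 2753 ctr [646.9 -11.3] size [189.3 106. ] ang 89.94 z 0.0243
rest 637 ctr [645.8 -12.3] size [165.6  83.3] ang 83.66 z 0.0375
orange 425 ctr [ 451.4 -354.3] size [145.7  14.4] ang 89.25 z 0.1959
blue 340 ctr [ 513.6 -360.3] size [142.6  13.8] ang 89.05 z 0.1977
green 355 ctr [ 577.2 -354.9] size [144.2  13.6] ang 89.24 z 0.1976
```

View pics/crop.png

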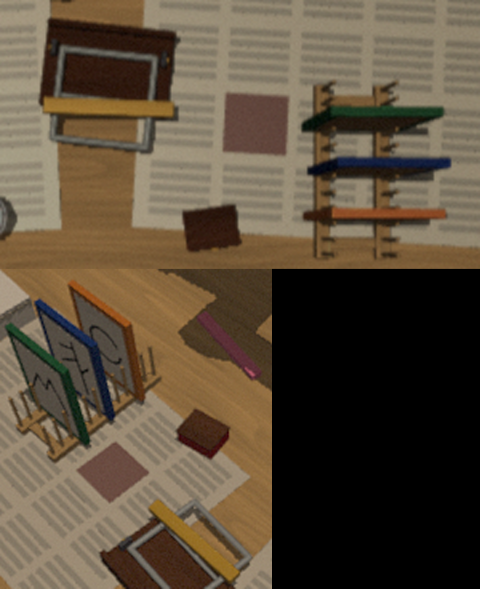

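The crop confirms the choices: the orange-framed board with the ink circle is nearest the robot, and the brass bar lies across the rest. The bar's tilt in the image disagrees with the fit, so I'll refine by ray-plane intersection.

```bash
cat >> h.py <<'E'
def onplane(name,uv,z):
    c=camera_params(name); K,R,t=[np.array(c[k],float) for k in("K","R","t")]; t=t.ravel()
    uv=np.atleast_2d(uv).astype(float); r=np.c_[uv,np.ones(len(uv))]@np.linalg.inv(K).T@R; o=-R.T@t
    return o+r*((z-o[2])/r[:,2])[:,None]
def fit(name,m,z,label):
    n,l,st,_=cv2.connectedComponentsWithStats(m.astype(np.uint8)); k=1+st[1:,4].argmax()
    v,u=np.nonzero(l==k); p=onplane(name,np.c_[u,v],z)[:,:2]*1000
    r=cv2.minAreaRect(p.astype(np.float32)); w,V=np.linalg.eigh(np.cov(p.T)); a=np.degrees(np.arctan2(V[1,1],V[0,1]))
    print(label,len(p),"mean",p.mean(0).round(1),"pca",round(a,2),"rect",np.round(r[0],1),np.round(r[1],1),round(r[2],2)); return p
E
python3 - <<'E'
from h import *
for nm in("top","scene"):
    Q=np.load(nm+"0.npz");im,X=Q["im"],Q["X"]; hsv=cv2.cvtColor(im,cv2.COLOR_RGB2HSV);h,s,v=[hsv[...,i].astype(int) for i in range(3)]
    box=lambda x0,x1,y0,y1:(X[...,0]>x0)&(X[...,0]<x1)&(X[...,1]>y0)&(X[...,1]<y1)
    fit(nm,(s<60)&(v>120)&box(.5,1,.15,.6),.004,"paper")
    b=box(.5,.7,-.15,.12)
    p=fit(nm,b&(h>12)&(h<30)&(s>110)&(v>90)&(X[...,2]>.043),.053,"brass")
    fit(nm,b&(h<14)&(s>90)&(v<110)&(X[...,2]>.01),.024,"foot")
    fit(nm,box(.5,.75,-.15,.12)&(X[...,2]>.013),.03,"all")
    for k,(a,c) in dict(orange=(0,18),blue=(100,130),green=(35,95)).items():
        fit(nm,box(.4,.65,-.5,-.25)&(h>=a)&(h<c)&(s>80)&(X[...,2]>.19),.2,k)
T=np.load("top0.npz")
print(T["im"][204,285:368:3].tolist()); print((T["X"][200:212,327]*1000).round(0).tolist())
E
```

```text
paper 10664 mean [718.6 363.8] pca -179.35 rect [719.9 363.8] [333.3 241.6] 1.15
brass 569 mean [596.4 -16.5] pca 87.97 rect [596.5 -16.4] [179.   22.6] 88.13
foot 882 mean [641.8 -14.1] pca 83.7 rect [641.7 -14. ] [120.4  55.3] 83.39
all 3490 mean [644.1 -14.2] pca 85.25 rect [630.5 -17.4] [188.3 171.7] 83.69
orange 322 mean [ 448.5 -359.1] pca 89.34 rect [ 447.8 -356.2] [139.3  11.8] 89.99
blue 252 mean [ 509.6 -361.6] pca 89.48 rect [ 510.4 -364.4] [  9.5 139.6] 0.0
green 283 mean [ 572.8 -357.7] pca 89.36 rect [ 573.3 -356.1] [ 11.9 140.2] 0.02
paper 16782 mean [716.  361.2] pca 162.85 rect [722.5 366.5] [333.2 243.3] 0.95
brass 583 mean [600.3  -9.6] pca 88.09 rect [600.2 -11.6] [181.4  21.2] 88.12
foot 926 mean [639.9 -14.2] pca 84.21 rect [639.8 -15. ] [118.3  55.7] 83.78
all 4292 mean [646.6  -6.4] pca 73.3 rect [632.6 -15.8] [206.2 175.6] 83.56
orange 276 mean [ 453.6 -349.9] pca 89.12 rect [ 453.8 -351.4] [144.3  17. ] 89.08
blue 247 mean [ 515.5 -354.1] pca 88.97 rect [ 515.2 -357.7] [145.3  15.1] 88.97
green 249 mean [ 578.1 -349.1] pca 89.22 rect [ 578.2 -351.2] [144.4  14. ] 89.43
[[156, 146, 124], [153, 144, 121], [62, 53, 40], [157, 118, 52], [156, 116, 51], [154, 115, 51], [152, 114, 49], [153, 115, 49], [154, 114, 49], [148, 111, 45], [151, 112, 49], [152, 115, 50], [154, 115, 52], [149, 109, 43], [150, 110, 47], [149, 109, 45], [149, 110, 47], [146, 109, 45], [147, 108, 47], [146, 108, 46], [146, 109, 46], [145, 108, 47], [137, 101, 42], [138, 102, 44], [140, 105, 48], [123, 101, 61], [144, 137, 115], [146, 136, 117]]
[[614.0, -20.0, 23.0], [609.0, -19.0, 46.0], [605.0, -19.0, 50.0], [602.0, -19.0, 56.0], [600.0, -19.0, 54.0], [597.0, -19.0, 58.0], [595.0, -19.0, 53.0], [592.0, -19.0, 54.0], [589.0, -19.0, 54.0], [587.0, -19.0, 52.0], [590.0, -20.0, 0.0], [587.0, -20.0, 5.0]]
```

```bash
cat >> h.py <<'E'
def Rt(yaw,tilt=0):  # tool down, tool y along world +x turned by yaw; tilt: top leans to -x
    from scipy.spatial.transform import Rotation as Ro
    B=np.array([[0,1,0],[1,0,0],[0,0,-1.]])  # x->+y, y->+x, z->down
    return Ro.from_euler("zy",[yaw,-tilt],degrees=True).as_matrix()@B
def go(p,R):
    from scipy.spatial.transform import Rotation as Ro
    o=observe(); T=np.array(o["tool_rot"]); d=T.T@(np.array(p)-o["position"])/.5
    r=Ro.from_matrix(T.T@R).as_rotvec()/np.pi
    print("t",o["time_s"],"shift",d.round(4).tolist(),"turn",r.round(4).tolist())
E
python3 - <<'E'
from h import *
from scipy.optimize import minimize
# stand pose by chamfer: edges of known geometry
def proj(n,P):
    c=camera_params(n); q=P@np.array(c["R"]).T+np.array(c["t"]).ravel(); q=q@np.array(c["K"]).T; return q[:,:2]/q[:,2:]
def seg(a,b): return np.array(a)+(np.array(b)-np.array(a))*np.linspace(0,1,60)[:,None]
x0,x1=-.035,.086; L=[]
L+=[seg((x1,-.09,.038),(x1,.09,.038)),seg((x0+.05,-.09,.024),(.07,-.09,.024)),seg((x0+.05,.09,.024),(.07,.09,.024))]
M=np.vstack(L)
bar=[seg((-.08-e,-.06,.034),(-.08-e,.06,.034)) for e in(.005,-.005)]+[seg((-.07,s*.065+e,.034),(-.045,s*.065+e,.034)) for s in(1,-1) for e in(.005,-.005)]
M=np.vstack([M]+bar)
def W(p): c,s=np.cos(p[2]),np.sin(p[2]); return np.c_[M[:,0]*c-M[:,1]*s+p[0],M[:,0]*s+M[:,1]*c+p[1],M[:,2]]
res={}
for n in("top","scene"):
    im=np.load(n+"0.npz")["im"]; g=cv2.cvtColor(im,cv2.COLOR_RGB2GRAY)
    gr=np.hypot(cv2.Sobel(g,cv2.CV_64F,1,0),cv2.Sobel(g,cv2.CV_64F,0,1)); gr=cv2.GaussianBlur(np.minimum(gr,200),(0,0),1.0)
    def cost(p,gr=gr,n=n):
        q=proj(n,W(p)).astype(np.float32); return -cv2.remap(gr.astype(np.float32),q[:,0:1],q[:,1:2],cv2.INTER_LINEAR).mean()
    best=min((minimize(cost,[.61+a,-.016+b,np.radians(-6.4)],method="Nelder-Mead",options=dict(initial_simplex=np.array([[.61+a,-.016+b,-.11],[.616+a,-.016+b,-.11],[.61+a,-.01+b,-.11],[.61+a,-.016+b,-.08]]))) for a in np.arange(-.03,.031,.01) for b in(-.01,0,.01)),key=lambda r:r.fun)
    res[n]=best.x; print(n,best.x[:2].round(4),np.degrees(best.x[2]).round(2),best.fun)
    q=proj(n,W(best.x)).astype(int); v=im.copy(); v[q[:,1],q[:,0]]=[255,0,0]
    u0,v0=q.min(0)-15; cv2.imwrite(f"pics/f_{n}.png",cv2.resize(v[v0:v0+110,u0:u0+130],None,fx=3,fy=3,interpolation=0)[...,::-1])
a,b=[cv2.imread(f"pics/f_{n}.png") for n in res]; cv2.imwrite("pics/fit.png",np.hstack([a,b]))
go([.5984,-.014,.13],Rt(-1.9))
E
```

```text
top [ 0.6276 -0.0122] -7.49 -132.93234252929688Traceback (most recent call last):
  File "<stdin>", line 19, in <module>
  File "<stdin>", line 19, in <genexpr>
    res = _minimize_neldermead(fun, x0, args, callback, bounds=bounds,
                               **options)
    fxr = func(xr)
    fx = function(np.copy(x), *(wrapper_args + args))
  File "<stdin>", line 18, in cost
  File "<stdin>", line 5, in proj
ValueError: time passes only in moves, steps and waits
```

```bash
cat > stand.py <<'E'
from h import *
from scipy.optimize import minimize
CP={n:{k:np.array(v,float) for k,v in camera_params(n).items()} for n in("top","scene")}
def proj(n,P):
    c=CP[n]; q=P@c["R"].T+c["t"].ravel(); q=q@c["K"].T; return q[:,:2]/q[:,2:]
def seg(a,b): return np.array(a)+(np.array(b)-np.array(a))*np.linspace(0,1,60)[:,None]
x0,x1=-.035,.086
M=np.vstack([seg((x1,-.09,.038),(x1,.09,.038)),seg((x0+.05,-.09,.024),(.07,-.09,.024)),seg((x0+.05,.09,.024),(.07,.09,.024))]+
 [seg((-.08-e,-.06,.034),(-.08-e,.06,.034)) for e in(.005,-.005)]+[seg((-.07,s*.065+e,.034),(-.045,s*.065+e,.034)) for s in(1,-1) for e in(.005,-.005)])
def W(p): c,s=np.cos(p[2]),np.sin(p[2]); return np.c_[M[:,0]*c-M[:,1]*s+p[0],M[:,0]*s+M[:,1]*c+p[1],M[:,2]]
out=[]
for n in("top","scene"):
    im=np.load(n+"0.npz")["im"]; g=cv2.cvtColor(im,cv2.COLOR_RGB2GRAY)
    gr=np.hypot(cv2.Sobel(g,cv2.CV_64F,1,0),cv2.Sobel(g,cv2.CV_64F,0,1)); gr=cv2.GaussianBlur(np.minimum(gr,200),(0,0),1.0).astype(np.float32)
    def cost(p):
        q=proj(n,W(p)).astype(np.float32); return -cv2.remap(gr,q[:,0:1],q[:,1:2],cv2.INTER_LINEAR).mean()
    S=lambda a,b:np.array([.61+a,-.016+b,-.11])+np.vstack([np.zeros(3),np.diag([.006,.006,.03])])
    rs=sorted((minimize(cost,S(a,b)[0],method="Nelder-Mead",options=dict(initial_simplex=S(a,b))) for a in np.arange(-.03,.031,.01) for b in(-.01,0,.01)),key=lambda r:r.fun)
    best=rs[0]; print(n,best.x[:2].round(4),np.degrees(best.x[2]).round(2),best.fun)
    q=proj(n,W(best.x)).astype(int); u0,v0=q.min(0)-15; k=4
    v=cv2.resize(im[v0:v0+110,u0:u0+100],None,fx=k,fy=k,interpolation=cv2.INTER_CUBIC)
    for a in (proj(n,W(best.x))-[u0,v0]+.5)*k: cv2.circle(v,tuple(int(z) for z in a),0,(255,0,0),-1)
    out.append(v)
cv2.imwrite("pics/fit.png",np.hstack(out)[...,::-1])
E
python3 stand.py; python3 -c "
from h import *
go([.5984,-.014,.13],Rt(-1.9))"
```

```text
top [ 0.6276 -0.0122] -7.49 -132.93234252929688
scene [ 0.6385 -0.0039] -8.45 -116.34564208984375
t 0.1 shift [1.1365, -0.7236, 0.2028] turn [-0.0003, -0.0003, -0.3953]
```

View pics/fit.png

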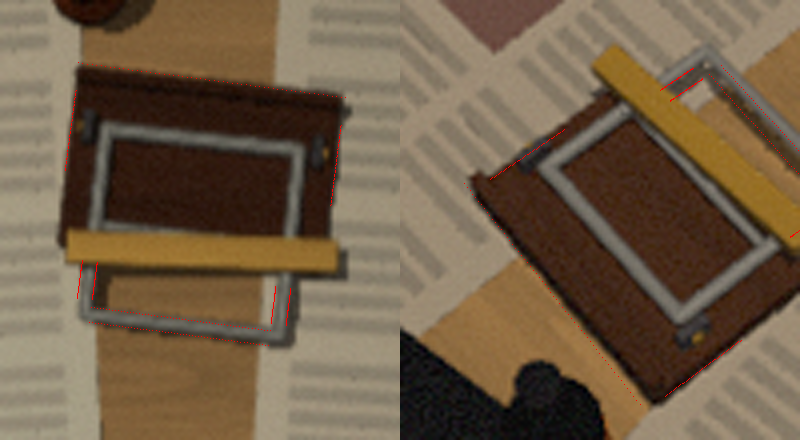

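```bash
cat >> stand.py <<'E'
    print(n,u0,v0)
E
sed -i 's/^    out.append(v)/    out.append(v); print(n,"origin",u0,v0)/; $d' stand.py; python3 stand.py | grep origin > o.txt; cat o.txt
python3 - <<'E'
from h import *
O={l.split()[0]:np.array(l.split()[2:],float) for l in open("o.txt")}
# (panel px, model mm)
pts={"top":[((103,130),(45,65,34)),((302,148),(45,-65,34)),((84,315),(-80,65,34)),((284,336),(-80,-65,34)),((78,67),(86,90,38)),((343,98),(86,-90,38))],
"scene":[((545-400,165),(45,-65,34)),((682-400,315),(45,65,34)),((707-400,55),(-80,-65,34)),((475-400,180),(86,-90,38)),((655-400,385),(86,90,38))]}
for n in pts:
    w=np.array([onplane(n,np.array(p)/4-.5+O[n],m[2]/1000)[0,:2]*1000 for p,m in pts[n]]); m=np.array([m[:2] for _,m in pts[n]],float)
    print(n,w.round(0).tolist())
    a,b=m-m.mean(0),w-w.mean(0); th=np.arctan2((a[:,0]*b[:,1]-a[:,1]*b[:,0]).sum(),(a*b).sum()); R=np.array([[np.cos(th),-np.sin(th)],[np.sin(th),np.cos(th)]])
    t=w.mean(0)-R@m.mean(0); print(n,"yaw",np.degrees(th).round(2),"org",t.round(1),"res",(w-m@R.T-t).round(1).tolist())
E
```

```text
top origin 276 143
scene origin 205 228
top [[680.0, 49.0], [668.0, -84.0], [556.0, 62.0], [542.0, -71.0], [722.0, 66.0], [701.0, -111.0]]
top yaw -6.12 org [627.9 -12.8] res [[0.5, 2.5], [2.3, -1.3], [0.7, 1.6], [0.5, -2.1], [-1.2, -1.4], [-2.8, 0.7]]
scene [[668.0, -81.0], [681.0, 50.0], [546.0, -63.0], [704.0, -103.0], [723.0, 70.0]]
scene yaw -5.98 org [629.8  -8.7] res [[0.2, -3.1], [0.1, -1.4], [2.9, 1.7], [-1.5, 4.3], [-1.6, -1.4]]
```

```bash
python3 -m handwheel '[[[0.09,0,0],[0,0,-0.04]],[[0.19,-0.07,0],[0,0,-0.08]],[[0.29,-0.17,0],[0,0,-0.12]],[[0.38,-0.22,0],[0,0,-0.16]],[[0.47,-0.27,0],[0,0,-0.2]],[[0.56,-0.32,0],[0,0,-0.24]],[[0.65,-0.38,0],[0,0,-0.28]],[[0.74,-0.44,0],[0,0,-0.32]],[[0.83,-0.5,0],[0,0,-0.36]],[[0.92,-0.56,0],[0,0,-0.395]]]' 1 40
```

```text
time_s: 1.1
position: [0.4868, -0.162, 0.2312]
tool_rot: [[0.029, 1.0, -0.0], [1.0, -0.029, 0.0], [0.0, -0.0, -1.0]]
ft_force: [0.5, -1.4, 1.0]
grip_width: 0.0857
gripper_force: 0.0
```

```bash
python3 - <<'E'
from h import *
go([.5984,-.014,.12],Rt(-1.9)); go([.5984,-.014,.041],Rt(-1.9))
E
```

```text
t 1.1 shift [0.3024, 0.2145, 0.2223] turn [-0.0001, -0.0, 0.0013]
t 1.1 shift [0.3024, 0.2145, 0.3803] turn [-0.0001, -0.0, 0.0013]
```

```bash
python3 -m handwheel '[[[0.08,0.05,0.05],[0,0,0.001]],[[0.15,0.11,0.1],[0,0,0.001]],[[0.23,0.16,0.16],[0,0,0.001]],[[0.302,0.2145,0.2],[0,0,0.001]],[[0.302,0.2145,0.25],[0,0,0.001]],[[0.302,0.2145,0.29],[0,0,0.001]],[[0.302,0.2145,0.32],[0,0,0.001]],[[0.302,0.2145,0.32],[0,0,0.001]],[[0.302,0.2145,0.32],[0,0,0.001]]]'
python3 - <<'E'
from h import *
o=[]
for n,(v0,u0) in dict(scene=(190,190),top=(150,250)).items():
    im,d,X=cloud(n); o.append(cv2.resize(im[v0:v0+140,u0:u0+130],None,fx=3,fy=3,interpolation=cv2.INTER_CUBIC))
cv2.imwrite("pics/hover.png",np.hstack(o)[...,::-1]); go([.5984,-.014,.041],Rt(-1.9))
E
```

```text
time_s: 2.0
position: [0.5983, -0.0168, 0.0716]
tool_rot: [[0.037, 0.999, -0.0], [0.999, -0.037, 0.0], [0.0, -0.0, -1.0]]
ft_force: [-1.3, -0.0, 0.5]
grip_width: 0.0851
gripper_force: 0.0
t 2.1 shift [0.0058, -0.0009, 0.0627] turn [0.0005, 0.0001, -0.0013]
```

View pics/hover.png

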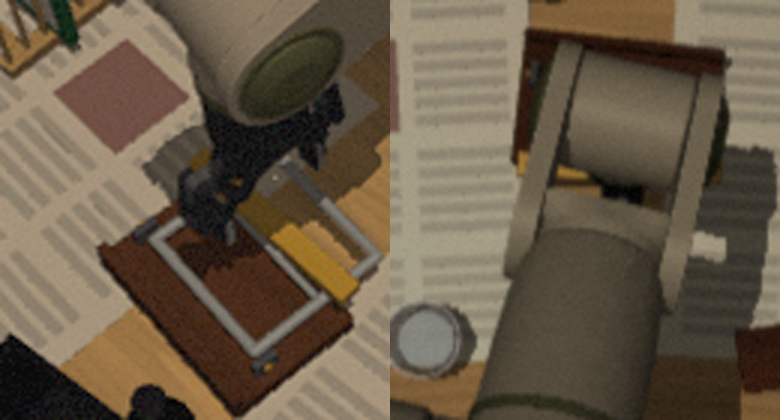

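Scene view: fingers straddle the brass bar at about (215,225) in the left panel, with the cross rod just on the +x side of the bar. I'll descend to a shallow grip just above that rod.

```bash
python3 -m handwheel '[[[0.003,0,0.03],[0,0,0]],[[0.005,0,0.055],[0,0,0]],[[0.005,0,0.065],[0,0,0]],[[0.005,0,0.065],[0,0,0]],[[0.005,0,0.065],[0,0,0]]]' && python3 -m handwheel '[[[0,0,0],[0,0,0]],[[0,0,0],[0,0,0]],[[0,0,0],[0,0,0]],[[0,0,0],[0,0,0]],[[0,0,0],[0,0,0]],[[0,0,0],[0,0,0]],[[0,0,0],[0,0,0]],[[0,0,0],[0,0,0]]]' 0 50
```

```text
time_s: 2.6
position: [0.5986, -0.0143, 0.0392]
tool_rot: [[0.037, 0.999, 0.001], [0.999, -0.037, -0.0], [-0.0, 0.001, -1.0]]
ft_force: [0.4, -0.8, 0.7]
grip_width: 0.0855
gripper_force: 0.0
time_s: 3.4
position: [0.5984, -0.0142, 0.0392]
tool_rot: [[0.037, 0.999, 0.0], [0.999, -0.037, -0.0], [-0.0, 0.0, -1.0]]
ft_force: [-2.0, 0.2, 4.9]
grip_width: 0.0205
gripper_force: 50.7
```

```bash
python3 -m handwheel '[[[0,0,-0.02],[0,0,0]],[[0,0,-0.06],[0,0,0]],[[0,0,-0.11],[0,0,0]],[[0,0,-0.16],[0,0,0]],[[0,0,-0.16],[0,0,0]]]'; python3 - <<'E'
from h import *
go([.5717,.3626,.12],Rt(1.0)); go([.5717,.3626,.0045],Rt(1.0))
E
```

```text
time_s: 3.9
position: [0.5997, -0.0144, 0.1218]
tool_rot: [[0.037, 0.999, 0.006], [0.999, -0.037, -0.001], [-0.001, 0.006, -1.0]]
ft_force: [0.2, -0.0, -3.8]
grip_width: 0.0205
gripper_force: 49.8
t 3.9 shift [0.7514, -0.0839, 0.0024] turn [0.0018, 0.0003, -0.0174]
t 3.9 shift [0.7516, -0.0852, 0.2334] turn [0.0018, 0.0003, -0.0174]
```

```bash
python3 -m handwheel '[[[0.04,-0.005,0],[0,0,-0.002]],[[0.12,-0.015,0],[0,0,-0.004]],[[0.21,-0.025,0],[0,0,-0.006]],[[0.31,-0.035,0],[0,0,-0.008]],[[0.41,-0.045,0],[0,0,-0.01]],[[0.5,-0.055,0],[0,0,-0.012]],[[0.59,-0.065,0],[0,0,-0.014]],[[0.67,-0.075,0],[0,0,-0.016]],[[0.73,-0.082,0],[0,0,-0.017]],[[0.751,-0.084,0.01],[0.001,0,-0.017]]]' && python3 -m handwheel '[[[0,0,0.05],[0,0,0]],[[0,0,0.12],[0,0,0]],[[0,0,0.17],[0,0,0]],[[0,0,0.19],[0,0,0]],[[0,0,0.19],[0,0,0]],[[0,0,0.19],[0,0,0]]]'; python3 - <<'E'
from h import *
go([.5717,.3626,.0045],Rt(1.0)); 
im,d,X=cloud("scene"); cv2.imwrite("pics/place.png",cv2.resize(im[230:430,270:470],None,fx=3,fy=3)[...,::-1])
E
```

```text
time_s: 4.9
position: [0.569, 0.3655, 0.1121]
tool_rot: [[-0.019, 1.0, -0.005], [1.0, 0.019, 0.0], [0.0, -0.005, -1.0]]
ft_force: [0.2, -0.7, -4.5]
grip_width: 0.0207
gripper_force: 49.8
time_s: 5.5
position: [0.5707, 0.3625, 0.0197]
tool_rot: [[-0.016, 1.0, -0.002], [1.0, 0.016, 0.0], [0.001, -0.002, -1.0]]
ft_force: [0.2, 0.1, -2.8]
grip_width: 0.0203
gripper_force: 49.7
t 5.5 shift [0.0002, 0.002, 0.0303] turn [-0.0006, -0.0002, -0.0005]
```

View pics/place.png

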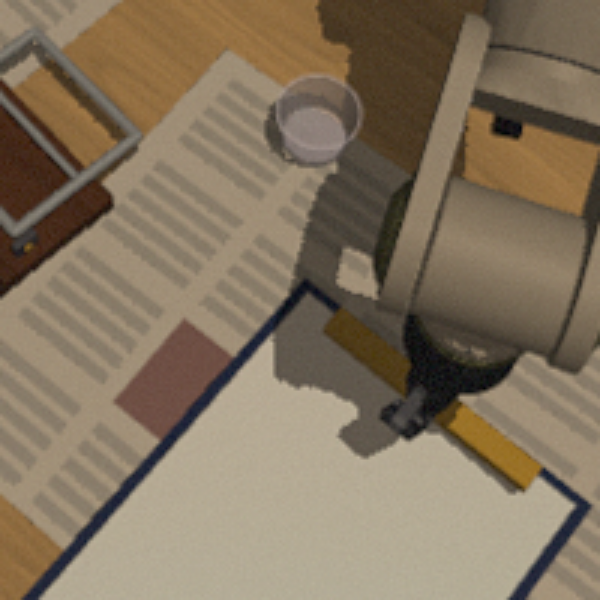

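The bar hangs level over the head edge, its ends at about (335,320) and (530,475) in the crop, parallel to that edge. I'll lower it and release.

```bash
python3 -m handwheel '[[[0,0.002,0.012],[0,0,0]],[[0,0.002,0.022],[0,0,0]],[[0,0.002,0.027],[0,0,0]],[[0,0.002,0.03],[0,0,0]],[[0,0.002,0.03],[0,0,0]],[[0,0.002,0.03],[0,0,0]]]'
```

```text
time_s: 6.15
position: [0.5709, 0.3626, 0.0044]
tool_rot: [[-0.016, 1.0, -0.003], [1.0, 0.016, -0.0], [0.0, -0.003, -1.0]]
ft_force: [-3.9, -2.1, 3.2]
grip_width: 0.0201
gripper_force: 51.5
```

```bash
python3 -m handwheel '[[[0,0,0],[0,0,0]],[[0,0,0],[0,0,0]],[[0,0,0],[0,0,0]],[[0,0,-0.02],[0,0,0]],[[0,0,-0.08],[0,0,0]],[[0,0,-0.17],[0,0,0]],[[0,0,-0.25],[0,0,0]],[[0,0,-0.25],[0,0,0]]]' 1; python3 - <<'E'
from h import *
go([.5492,-.0024,.0925],Rt(-6.05)); go([.5492,-.0024,.0155],Rt(-6.05))
E
```

```text
time_s: 6.95
position: [0.5737, 0.3637, 0.1363]
tool_rot: [[-0.016, 1.0, 0.008], [1.0, 0.016, 0.005], [0.005, 0.008, -1.0]]
ft_force: [0.4, -0.7, 0.8]
grip_width: 0.0856
gripper_force: 0.0
t 6.95 shift [-0.7317, -0.0618, 0.0836] turn [0.0026, -0.0017, 0.0388]
t 6.95 shift [-0.7325, -0.0631, 0.2376] turn [0.0026, -0.0017, 0.0388]
```

```bash
python3 -m handwheel '[[[-0.06,0,0],[0,0,0.004]],[[-0.15,-0.012,0],[0,0,0.008]],[[-0.25,-0.021,0],[0,0,0.012]],[[-0.35,-0.03,0],[0,0,0.016]],[[-0.45,-0.04,0],[0,0,0.02]],[[-0.55,-0.048,0],[0,0,0.025]],[[-0.64,-0.055,0.02],[0,0,0.03]],[[-0.71,-0.06,0.05],[0,0,0.035]],[[-0.73,-0.06,0.08],[0,0,0.038]],[[-0.73,-0.06,0.08],[0,0,0.038]]]'; python3 - <<'E'
from h import *
go([.5492,-.0024,.0155],Rt(-6.05))
im,d,X=cloud("scene"); hsv=cv2.cvtColor(im,cv2.COLOR_RGB2HSV);h,s,v=[hsv[...,i].astype(int) for i in range(3)]
b=(X[...,0]>.5)&(X[...,0]<.65)&(X[...,1]>.2)&(X[...,1]<.5)
fit("scene",b&(h>12)&(h<30)&(s>110)&(v>90)&(X[...,2]>.01),.018,"brass")
E
```

```text
time_s: 7.95
position: [0.5463, -0.0042, 0.0875]
tool_rot: [[0.106, 0.994, -0.006], [0.994, -0.106, 0.001], [0.0, -0.006, -1.0]]
ft_force: [-0.4, -0.0, 0.9]
grip_width: 0.0854
gripper_force: 0.0
t 7.95 shift [0.0042, 0.0063, 0.144] turn [-0.002, -0.0, -0.0001]
brass 769 mean [570.7 365.7] pca 91.05 rect [570.7 363.1] [ 21.1 178.2] 1.01
```

```bash
python3 -m handwheel '[[[0.003,0.005,0.05],[0,0,0]],[[0.003,0.005,0.1],[0,0,0]],[[0.003,0.005,0.13],[0,0,0]],[[0.003,0.005,0.144],[0,0,0]],[[0.003,0.005,0.144],[0,0,0]]]' 1; python3 -m handwheel '[[[0,0,0],[0,0,0]],[[0,0,0],[0,0,0]],[[0,0,0],[0,0,0]],[[0,0,0],[0,0,0]],[[0,0,0],[0,0,0]],[[0,0,0],[0,0,0]],[[0,0,0],[0,0,0]]]' 0 30; python3 -c "
from h import *
go([.5492,-.0024,.0155],Rt(-6.05))"
```

```text
time_s: 8.5
position: [0.5497, -0.0007, 0.017]
tool_rot: [[0.102, 0.995, -0.003], [0.995, -0.102, 0.0], [-0.0, -0.003, -1.0]]
ft_force: [-0.8, 1.0, 0.9]
grip_width: 0.0853
gripper_force: 0.0
time_s: 9.2
position: [0.5529, -0.002, 0.0179]
tool_rot: [[0.104, 0.995, 0.005], [0.995, -0.104, -0.001], [-0.0, 0.005, -1.0]]
ft_force: [10.5, 1.2, -2.3]
grip_width: 0.0088
gripper_force: 29.6
t 9.2 shift [-0.0015, -0.0072, 0.0047] turn [0.0016, 0.0001, 0.0006]
```

```bash
python3 -m handwheel '[[[0,0.007,0],[0,0,0]],[[0,0.008,-0.022],[0,0,0]],[[0,0.011,-0.043],[0,0,0]],[[0,0.015,-0.065],[0,0,0]],[[0,0.022,-0.0855],[0,0,0]],[[0,0.03,-0.106],[0,0,0]],[[0,0.0405,-0.125],[0,0,0]],[[0,0.052,-0.1435],[0,0,0]],[[0,0.052,-0.1435],[0,0,0]]]'
```

```text
time_s: 10.1
position: [0.5747, -0.0044, 0.0906]
tool_rot: [[0.103, 0.995, -0.006], [0.995, -0.103, -0.0], [-0.001, -0.006, -1.0]]
ft_force: [-11.8, -1.8, 10.3]
grip_width: 0.0087
gripper_force: 30.3
```

```bash
python3 -m handwheel '[[[0,0.0135,-0.0173],[0,0,0]],[[0,0.028,-0.0335],[0,0,0]],[[0,0.044,-0.048],[0,0,0]],[[0,0.0615,-0.0615],[0,0,0]],[[0,0.08,-0.073],[0,0,0]],[[0,0.099,-0.083],[0,0,0]],[[0,0.114,-0.0895],[0,0,0]],[[0,0.1235,-0.093],[0,0,0]],[[0,0.1235,-0.093],[0,0,0]],[[0,0.1235,-0.093],[0,0,0]]]'; python3 -c "
from h import *; o=observe();print(o['position'],o['ft_force'])"
```

```text
time_s: 11.1
position: [0.6324, -0.0106, 0.1367]
tool_rot: [[0.103, 0.995, -0.015], [0.995, -0.103, -0.0], [-0.002, -0.015, -1.0]]
ft_force: [-28.3, -2.6, 15.0]
grip_width: 0.0088
gripper_force: 31.7
[ 0.63237223 -0.01058602  0.1367139 ] [-28.30360655  -2.59385329  15.04625532]
```

```bash
python3 -m handwheel '[[[0,-0.006,0.003],[0,0,0]],[[0,-0.006,0.003],[0,0,0]]]'; python3 -m handwheel '[[[0,0,0],[0,0,0]],[[0,0,0],[0,0,0]],[[0,0,0],[0,0,0]],[[0,0,0],[0,0,0]],[[0,0,-0.06],[0,0,0]],[[0,0,-0.15],[0,0,0]],[[0,0,-0.24],[0,0,0]],[[0,0,-0.3],[0,0,0]],[[0,0,-0.3],[0,0,0]]]' 1; python3 - <<'E'
from h import *
go([.451,-.354,.30],Rt(-.7))
o=[]
im,d,X=cloud("scene")
b=(X[...,0]>.55)&(X[...,0]<.72)&(X[...,1]>-.12)&(X[...,1]<.1)&(X[...,2]>.125)&(X[...,2]<.17); p=X[b]; print(len(p),np.median(p,0) if len(p) else "")
cv2.imwrite("pics/rest.png",cv2.resize(im[130:330,160:360],None,fx=3,fy=3)[...,::-1])
E
```

```text
time_s: 11.3
position: [0.6323, -0.0106, 0.1366]
tool_rot: [[0.103, 0.995, -0.006], [0.995, -0.103, -0.001], [-0.002, -0.005, -1.0]]
ft_force: [-16.6, -2.6, 16.1]
grip_width: 0.0086
gripper_force: 31.6
time_s: 12.2
position: [0.6359, -0.0104, 0.2884]
tool_rot: [[0.103, 0.995, 0.006], [0.995, -0.103, -0.002], [-0.001, 0.006, -1.0]]
ft_force: [0.2, 0.1, 0.8]
grip_width: 0.0855
gripper_force: 0.0
t 12.2 shift [-0.7216, -0.2971, -0.0243] turn [0.0019, 0.0004, -0.0289]
327 [ 0.63408425 -0.00390038  0.15295422]
```

View pics/rest.png

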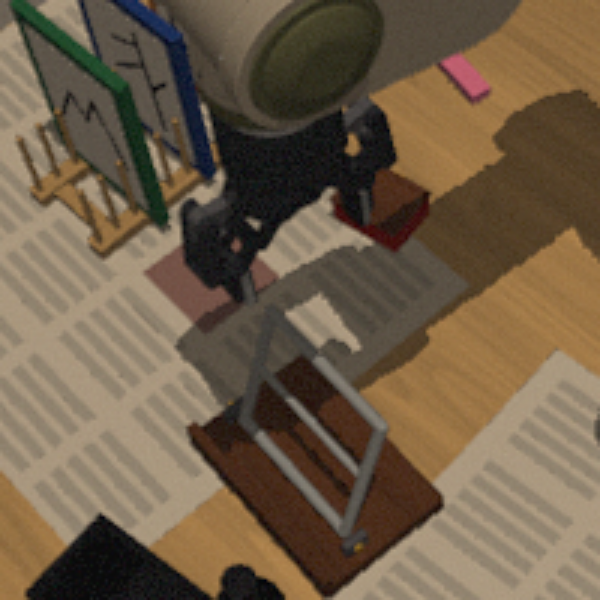

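The back-rest stands raised: its top bar runs from (270,315) to (380,430) in the crop, with the side rods down to the hinge near (250,420) and (350,540). Next, the board, with a partial opening so the fingers clear the blue board.

```bash
python3 -m handwheel '[[[-0.08,-0.03,-0.024],[0,0,-0.004]],[[-0.17,-0.07,-0.024],[0,0,-0.008]],[[-0.26,-0.11,-0.024],[0,0,-0.012]],[[-0.35,-0.145,-0.024],[0,0,-0.016]],[[-0.44,-0.18,-0.024],[0,0,-0.02]],[[-0.53,-0.215,-0.024],[0,0,-0.024]],[[-0.61,-0.25,-0.024],[0,0,-0.028]],[[-0.68,-0.28,-0.024],[0,0,-0.029]],[[-0.7216,-0.297,-0.024],[0,0,-0.029]],[[-0.7216,-0.297,-0.024],[0,0,-0.029]]]' 0.45; python3 -c "
from h import *
go([.451,-.354,.1703],Rt(-.7))"
```

```text
time_s: 13.25
position: [0.4483, -0.356, 0.2939]
tool_rot: [[0.016, 1.0, -0.006], [1.0, -0.016, 0.002], [0.002, -0.006, -1.0]]
ft_force: [-0.1, 1.3, -1.0]
grip_width: 0.0383
gripper_force: 0.0
t 13.25 shift [0.0035, 0.0067, 0.2471] turn [-0.0018, -0.0007, -0.0011]
```

```bash
python3 -m handwheel '[[[0.002,0.004,0.06],[0,0,0]],[[0.002,0.004,0.13],[0,0,0]],[[0.002,0.004,0.19],[0,0,0]],[[0.002,0.004,0.23],[0,0,0]],[[0.002,0.004,0.247],[0,0,0]],[[0.002,0.004,0.247],[0,0,0]]]'; python3 -m handwheel '[[[0,0,0],[0,0,0]],[[0,0,0],[0,0,0]],[[0,0,0],[0,0,0]],[[0,0,0],[0,0,0]],[[0,0,0],[0,0,0]]]' 0 50
```

```text
time_s: 13.85
position: [0.4516, -0.3519, 0.1712]
tool_rot: [[0.011, 1.0, -0.005], [1.0, -0.011, 0.002], [0.002, -0.005, -1.0]]
ft_force: [0.0, 0.4, 0.0]
grip_width: 0.0383
gripper_force: 0.0
time_s: 14.35
position: [0.4519, -0.3533, 0.1736]
tool_rot: [[0.012, 1.0, -0.001], [1.0, -0.012, -0.002], [-0.002, -0.001, -1.0]]
ft_force: [0.4, 1.5, 6.2]
grip_width: 0.0113
gripper_force: 50.3
```

```bash
sed -i 's/"zy"/"ZY"/' h.py; cat >> h.py <<'E'
ST=np.array([.6327,-.0108]); YAW=-6.05; TL=21.25; H=.1586
def board(a,u,dx=0,dz=0):  # a: gap from rest along normal, u: lift along board, dx,dz stand frame; metres
    t=np.radians(TL); y=np.radians(YAW); n=np.array([np.cos(t),np.sin(t)]); up=np.array([-np.sin(t),np.cos(t)])
    p=np.array([.054,.024])+(.006+a)*n+(H+u)*up+[dx,dz]
    go([ST[0]+p[0]*np.cos(y),ST[1]+p[0]*np.sin(y),p[1]],Rt(YAW,TL))
E
python3 -m handwheel '[[[0,0,-0.02],[0,0,0]],[[0,0,-0.05],[0,0,0]],[[0,0,-0.09],[0,0,0]],[[0,0,-0.14],[0,0,0]],[[0,0,-0.2],[0,0,0]],[[0,0,-0.27],[0,0,0]],[[0,0,-0.34],[0,0,0]],[[0,0,-0.41],[0,0,0]],[[0,0,-0.45],[0,0,0]],[[0,0,-0.45],[0,0,0]]]'; python3 - <<'E'
from h import *
print(onplane("top",[[298,133]],.14).round(3)); board(0,0,.02,.135)
im,d,X=cloud("scene"); b=(X[...,0]>.68)&(X[...,0]<.85)&(abs(X[...,1])<.1)&(X[...,2]>.08)&(X[...,2]<.16); print(np.nanmin(X[b],0),np.nanmax(X[b],0))
E
```

```text
time_s: 15.35
position: [0.4523, -0.353, 0.4004]
tool_rot: [[0.012, 1.0, 0.0], [1.0, -0.012, -0.004], [-0.004, 0.0, -1.0]]
ft_force: [-0.1, -0.2, -3.1]
grip_width: 0.011
gripper_force: 49.1
[[0.767 0.055 0.14 ]]
t 15.35 shift [0.6854, 0.3964, 0.1801] turn [-0.1178, -0.0042, 0.0297]
[0.7613494  0.03867245 0.08035044] [0.81352324 0.09035527 0.14976832]
```

```bash
python3 -m handwheel '[[[0.03,0.02,0],[-0.01,0,0.003]],[[0.1,0.06,0],[-0.022,0,0.006]],[[0.18,0.105,0],[-0.034,0,0.009]],[[0.26,0.15,0],[-0.046,0,0.012]],[[0.34,0.2,0],[-0.058,-0.001,0.015]],[[0.42,0.245,0],[-0.07,-0.002,0.018]],[[0.5,0.29,0],[-0.082,-0.002,0.021]],[[0.58,0.335,0.02],[-0.094,-0.003,0.024]],[[0.64,0.37,0.06],[-0.106,-0.004,0.027]],[[0.67,0.39,0.1],[-0.118,-0.004,0.03]]]'; python3 -m handwheel '[[[0,0,0],[0,0,0]],[[0,0,0],[0,0,0]],[[0,0,0],[0,0,0]]]'; python3 - <<'E'
from h import *
board(0,0,.02,.135); board(.006,.03)
E
```

```text
time_s: 16.4
position: [0.6512, -0.0173, 0.3436]
tool_rot: [[0.104, 0.929, 0.356], [0.995, -0.099, -0.032], [0.006, 0.357, -0.934]]
ft_force: [0.2, -1.1, -2.7]
grip_width: 0.0112
gripper_force: 49.1
time_s: 16.7
position: [0.651, -0.0213, 0.3473]
tool_rot: [[0.107, 0.928, 0.358], [0.994, -0.102, -0.035], [0.004, 0.359, -0.933]]
ft_force: [0.8, 0.3, -2.4]
grip_width: 0.011
gripper_force: 49.2
t 16.7 shift [0.0167, -0.0223, 0.0736] turn [-0.001, -0.0011, -0.0011]
t 16.7 shift [0.0157, -0.1449, 0.2511] turn [-0.001, -0.0011, -0.0011]
```

```bash
python3 -m handwheel '[[[0.006,-0.01,0.03],[0,0,0]],[[0.015,-0.022,0.074],[-0.001,-0.001,-0.001]],[[0.016,-0.045,0.11],[-0.001,-0.001,-0.001]],[[0.016,-0.07,0.145],[-0.001,-0.001,-0.001]],[[0.016,-0.095,0.18],[-0.001,-0.001,-0.001]],[[0.016,-0.12,0.215],[-0.001,-0.001,-0.001]],[[0.016,-0.137,0.24],[-0.001,-0.001,-0.001]],[[0.016,-0.145,0.25],[-0.001,-0.001,-0.001]],[[0.016,-0.145,0.25],[-0.001,-0.001,-0.001]],[[0.016,-0.145,0.25],[-0.001,-0.001,-0.001]]]'; python3 - <<'E'
from h import *
board(.006,.0)
im,d,X=cloud("scene"); cv2.imwrite("pics/b.png",cv2.resize(im[180:340,180:340],None,fx=3.6,fy=3.6,interpolation=cv2.INTER_CUBIC)[...,::-1])
E
```

```text
time_s: 17.7
position: [0.63, -0.0099, 0.2054]
tool_rot: [[0.105, 0.926, 0.362], [0.994, -0.098, -0.038], [0.0, 0.364, -0.931]]
ft_force: [0.3, -0.3, -1.8]
grip_width: 0.0111
gripper_force: 49.2
t 17.7 shift [-0.0013, -0.0019, 0.0621] turn [0.0006, -0.0001, 0.0]
```

View pics/b.png

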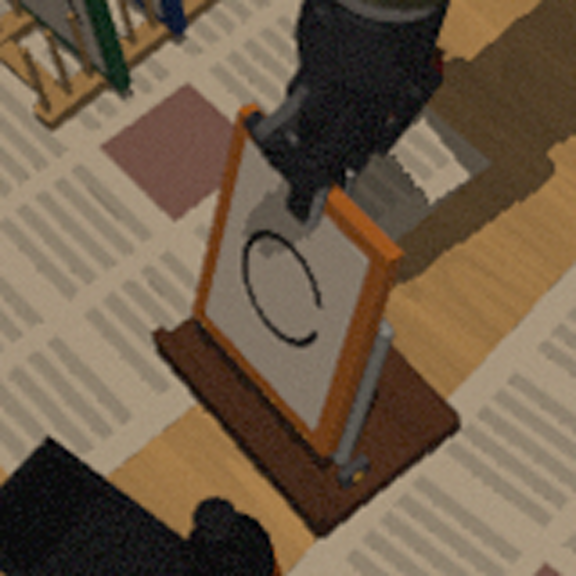

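The picture shows the board held squarely in front of the raised rest. Its lower corners are at about (198,318) and (322,460), the lip corners at (155,338) and (322,530). I'll check the centring from those.

```bash
python3 - <<'E'
from h import *
y=np.radians(YAW);R=np.array([[np.cos(y),np.sin(y)],[-np.sin(y),np.cos(y)]])
for nm,px,z in(("board",[(198,318),(322,460)],.060),("lip",[(155,336),(322,522)],.038)):
    w=onplane("scene",np.array(px)/3.6+180-.4,z)[:,:2]; s=(w-ST)@R.T*1000; print(nm,s.round(1).tolist(),"midy",s[:,1].mean().round(1), "ang",np.degrees(np.arctan2(-(s[1]-s[0])[0],(s[1]-s[0])[1])).round(2))
    
# colour-based check
im,d,X=cloud("scene"); hsv=cv2.cvtColor(im,cv2.COLOR_RGB2HSV)
b=(X[...,0]>.55)&(X[...,0]<.76)&(abs(X[...,1])<.14)&(X[...,2]>.012)
S=X[...,:2]-ST; S=S@R.T*1000
def ext(m,n):
    q=S[m]; print(n,m.sum(),"y",np.percentile(q[:,1],[.5,99.5]).round(1),np.percentile(q[:,1],[.5,99.5]).mean().round(1))
ext(b&(hsv[...,0]<14)&(hsv[...,1]>80)&(X[...,2]<.042)&(S[...,0]>76)&(S[...,0]<90),"foot lip")
ext(b&(hsv[...,1]>140)&(hsv[...,2]>90)&(X[...,2]>.055)&(X[...,2]<.2),"board")
print(observe()["position"])
E
```

```text
board [[57.7, -64.2], [59.5, 69.0]] midy 2.4 ang -0.78
lip [[82.8, -84.0], [81.2, 93.1]] midy 4.6 ang 0.5
foot lip 291 y [-85.6  91.7] 3.0
board 550 y [-69.9  70.2] 0.1
[ 0.63000239 -0.00960587  0.20531121]
```

```bash
python3 -m handwheel '[[[0.002,0,0.015],[0,0,0]],[[0.004,0,0.03],[0,0,0]],[[0.004,0,0.042],[0,0,0]],[[0.004,0,0.05],[0,0,0]],[[0.004,0,0.054],[0,0,0]],[[0.004,0,0.054],[0,0,0]],[[0.004,0,0.054],[0,0,0]]]'; python3 -m handwheel '[[[0,-0.004,0],[0,0,0]],[[0,-0.008,0],[0,0,0]],[[0,-0.008,0],[0,0,0]],[[0,-0.008,0],[0,0,0]]]'; python3 -c "
from h import *
board(0,0)"
```

```text
time_s: 18.5
position: [0.6394, -0.0083, 0.1792]
tool_rot: [[0.104, 0.927, 0.361], [0.995, -0.098, -0.037], [0.001, 0.363, -0.932]]
ft_force: [-0.9, 0.0, -2.7]
grip_width: 0.0113
gripper_force: 49.2
time_s: 18.9
position: [0.6356, -0.0079, 0.1776]
tool_rot: [[0.105, 0.927, 0.36], [0.995, -0.098, -0.037], [0.001, 0.362, -0.932]]
ft_force: [0.4, -0.1, -2.4]
grip_width: 0.0111
gripper_force: 49.2
t 18.9 shift [-0.0063, -0.0035, 0.0064] turn [-0.0, -0.0003, 0.0002]
```

```bash
python3 -m handwheel '[[[0,0,0.003],[0,0,0]],[[0,0,0.005],[0,0,0]],[[0,0,0.007],[0,0,0]],[[0,0,0.007],[0,0,0]]]'; python3 -m handwheel '[[[0,-0.002,0],[0,0,0]],[[0,-0.004,0],[0,0,0]],[[0,-0.004,0],[0,0,0]],[[0,-0.004,0],[0,0,0]]]'
```

```text
time_s: 19.3
position: [0.637, -0.008, 0.1743]
tool_rot: [[0.104, 0.927, 0.36], [0.995, -0.098, -0.037], [0.001, 0.362, -0.932]]
ft_force: [-0.7, 0.0, -2.8]
grip_width: 0.0109
gripper_force: 49.3
time_s: 19.7
position: [0.6354, -0.0079, 0.1739]
tool_rot: [[0.105, 0.926, 0.362], [0.995, -0.098, -0.037], [0.001, 0.363, -0.932]]
ft_force: [1.5, 0.1, -0.8]
grip_width: 0.0113
gripper_force: 49.3
```

```bash
python3 -m handwheel '[[[0,0,0.002],[0,0,0]],[[0,0,0.004],[0,0,0]],[[0,0,0.004],[0,0,0]]]'; python3 -m handwheel '[[[0,-0.002,0.001],[0,0,0]],[[0,-0.002,0.002],[0,0,0]],[[0,-0.002,0.002],[0,0,0]]]'
```

```text
time_s: 20.0
position: [0.6361, -0.0079, 0.1739]
tool_rot: [[0.104, 0.926, 0.363], [0.995, -0.097, -0.038], [0.0, 0.365, -0.931]]
ft_force: [-6.1, 1.2, 13.9]
grip_width: 0.0113
gripper_force: 51.7
time_s: 20.3
position: [0.6359, -0.0078, 0.1738]
tool_rot: [[0.104, 0.925, 0.365], [0.995, -0.097, -0.038], [0.0, 0.367, -0.93]]
ft_force: [-8.6, 0.7, 19.7]
grip_width: 0.011
gripper_force: 52.6
```

```bash
python3 -m handwheel '[[[0,0,-0.004],[0,0,0]],[[0,-0.003,-0.005],[0,0,0]],[[0,-0.006,-0.005],[0,0,0]],[[0,-0.006,-0.005],[0,0,0]],[[0,-0.006,-0.005],[0,0,0]]]'; python3 -c "
from h import *
board(0,0)"
```

```text
time_s: 20.8
position: [0.6329, -0.0077, 0.1731]
tool_rot: [[0.105, 0.925, 0.365], [0.994, -0.098, -0.038], [0.0, 0.367, -0.93]]
ft_force: [3.5, -0.0, 6.2]
grip_width: 0.0112
gripper_force: 50.4
t 20.8 shift [-0.0062, 0.0048, -0.0001] turn [0.0016, -0.0002, 0.0001]
```

```bash
cat > chk.py <<'E'
from h import *
y=np.radians(YAW);R=np.array([[np.cos(y),np.sin(y)],[-np.sin(y),np.cos(y)]])
im,d,X=cloud("scene"); hsv=cv2.cvtColor(im,cv2.COLOR_RGB2HSV)
b=(X[...,0]>.55)&(X[...,0]<.76)&(abs(X[...,1])<.14)&(X[...,2]>.012)
S=(X[...,:2]-ST)@R.T*1000
def ext(m,n):
    q=S[m]; e=np.percentile(q[:,1],[.5,99.5]); print(n,m.sum(),"y",e.round(1),e.mean().round(1))
ext(b&(hsv[...,0]<14)&(hsv[...,1]>80)&(X[...,2]<.042)&(S[...,0]>76)&(S[...,0]<90),"foot lip")
m=b&(hsv[...,1]>140)&(hsv[...,2]>90)&(X[...,2]>.055)&(X[...,2]<.22); ext(m,"board")
w=b&(hsv[...,1]<70)&(hsv[...,2]>70)&(X[...,2]>.06)&(X[...,2]<.18)&(abs(S[...,1])<55); q=np.c_[S[w],X[w][:,2]*1000]
q=q[abs(q[:,0]+(q[:,2]-100)*.389-np.median(q[:,0]+(q[:,2]-100)*.389))<8]
c,_,_,_=np.linalg.lstsq(np.c_[q[:,1],q[:,2],np.ones(len(q))],q[:,0],rcond=None); print("face yaw err",np.degrees(np.arctan(-c[0])).round(2),"tilt",np.degrees(np.arctan(-c[1])).round(2),len(q))
cv2.imwrite("pics/c%d.png"%(observe()["time_s"]*10),cv2.resize(im[180:340,180:340],None,fx=3.6,fy=3.6,interpolation=cv2.INTER_CUBIC)[...,::-1])
E
python3 chk.py
```

```text
foot lip 297 y [-85.4  90.9] 2.8
board 634 y [-68.2  71.9] 1.9
face yaw err -0.07 tilt 22.01 1402
```

```bash
python3 -m handwheel '[[[0,0.001,-0.002],[0,0,0]],[[0,0.001,-0.002],[0,0,0]]]'; python3 -m handwheel '[[[0,0,0],[0,0,0]],[[0,0,0],[0,0,0]],[[0,0,0],[0,0,0]],[[0,0,0],[0,0,0]],[[0,0,-0.02],[0,0,0]],[[0,0,-0.06],[0,0,0]],[[0,0,-0.12],[0,0,0]],[[0,0,-0.2],[0,0,0]],[[0,0,-0.28],[0,0,0]],[[0,0,-0.28],[0,0,0]]]' 0.6; python3 chk.py; ls -t pics | head -1
```

```text
time_s: 21.05
position: [0.6327, -0.0077, 0.1732]
tool_rot: [[0.105, 0.926, 0.363], [0.994, -0.098, -0.038], [0.001, 0.365, -0.931]]
ft_force: [5.3, 0.8, 2.4]
grip_width: 0.0107
gripper_force: 50.0
time_s: 22.05
position: [0.5812, -0.0021, 0.3099]
tool_rot: [[0.104, 0.923, 0.37], [0.995, -0.096, -0.039], [-0.001, 0.372, -0.928]]
ft_force: [-0.0, 0.1, 0.2]
grip_width: 0.0514
gripper_force: 0.0
foot lip 288 y [-85.9  90.8] 2.4
board 854 y [-67.7  72.2] 2.3
face yaw err -0.23 tilt 22.17 1440
c221.png
```

```bash
python3 -c "
from h import *
im,d,X=cloud('scene'); cv2.imwrite('pics/final.png',cv2.resize(im[90:450,90:520],None,fx=1.6,fy=1.6)[...,::-1])"
```

```text
(no output)
```

View pics/final.png

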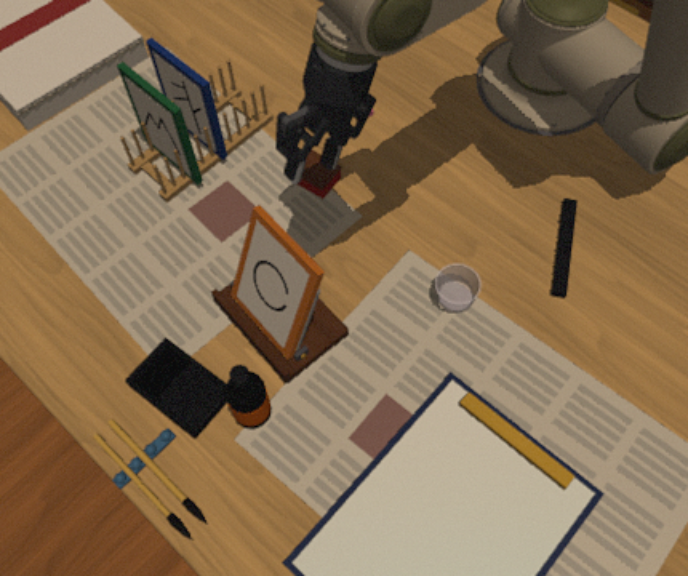

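The board stands on the ledge at (275,285), leaning on the rest. The brass bar lies along the head edge at (515,440). The blue and green boards are still in the rack and the other objects are where they were.

```bash
python3 -c "
from rig import *
print(close_job())"
```

```text
the job is handed in; nothing more can be done
None
```

The job is handed in at about 22 s: the brass bar lies along the sheet's head edge, the back-rest is up at its stop, and the circle board leans on it, centred to within about 1 mm by camera, with the other two boards still in the rack.

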